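# Build up a lead shield wall in running bond

### The arm

A 6-joint arm with a two-finger parallel gripper is mounted at the origin on the work surface. World frame = base frame: x ahead of the robot, y to its left, z up, the work surface at z = 0. Lengths are in m, angles in rad, forces in N, time in s.
With the tool pointing down it reaches from about 0.3 to 0.875 m from the base axis. Payload 6.4 kg.
Tool frame: the origin (TCP) lies at the very end of the fingers, on their centre line; the grasp point (between the pads) lies 19 mm behind it; z points along the fingers, y is the direction in which the jaws open and shut (so a half turn about z gives the same grasp; the last joint's range is limited). The gripper opens to 85 mm and grips with 20 to 120 N. Pads are 22 mm wide; open, the fingers measure 114 mm over their backs; the gripper's body (76 mm by 85 mm) begins 54 mm behind the grasp point. The pads swing forward as they close: fully open they stand 13 mm farther back than shut.
Start: joints at [-1.418, 0.181, 1.607, -0, 1.354, -0.206], TCP at [0.202, -0.538, 0.231] pointing down, gripper open.
Joint ranges: [-2.99, 2.99], [-0.89, 2.07], [0.3, 2.58], [-1.14, 4.28], [0, 2.63], [-3.12, 3.12]. Speed limits (rad/s): [2.57, 2.57, 3.01, 3.14, 3.14, 3.14].

### API

Orientations are given as a unit quaternion [w, x, y, z].
In Python, from bench import * gives the robot as it stands.
- The arm moves only by the tool arm_command, never from a script. Its argument "motion" is text: rows parted by semicolons, each of 7 numbers parted by spaces: the shift along the tool's x, y, z in units of 0.2 m (1.0 is 0.2 m), then the turn, a rotation vector about the tool's x, y, z in units of 60 degrees (1.0 is 60 degrees), then the opening, from 0 (shut) to 1 (fully open). In form: tx ty tz ax ay az grip; .... A call has 1 to 10 rows; each row shifts and turns the pose as measured when the row begins, along the tool's axes as they then stand; what a row does not reach is not made up. A row lasts 1/12 s, in which the tool goes at most 41.7 mm and 7.16 degrees, less where a joint would pass 70% of its speed; a pose out of reach is approached as far as the arm can. A call with a number of a shift or a turn outside -1 to 1 is refused whole. A call with a gripper value outside its range is refused whole. The fingers move at their own pace and stop on an object; the grip force is fixed at half the most. Time passes only in rows, so rows that do not move let the fingers close. It gives the time, the measured TCP pose, the force and the opening at its end, in the units of the state.
- get_obs(): the state, without advancing time (a new reading comes with each control period).
- camera(name): name is "side" or "top" or "wrist"; returns a dict with "img" (480x640x3 uint8, red, green, blue), "intrinsics" (3x3 intrinsics, pixels), "pose" (4x4, takes a point from camera to world coordinates); the wrist camera has in their place "mount" (4x4, takes a point from camera to tool coordinates, whose origin is the TCP and whose axes are the flange's). Camera axes: x right, y down, z forward; pixel columns grow to the right and rows downward; lengths in m; the calibration is good to about 2 mm. A picture is of the moment at which its call begins: read the wrist's pose just before it. There is no depth.
- hand_in(): hands the job in, once; it reports no verdict.
Trained networks look in the newest picture that a camera, given by its name, has taken for a name from the list of things; names that differ only in an ending like _2 or _b are one class to them, and where a whole thing is asked for, a point or a joint stands for the part that bears it (a point fixed in the world has none). Each returns a list of dicts, best first, with "conf" (0 to 1); they miss things now and then, are a little off and sometimes report something else, mostly with a low value. They report only what shows in the picture. A call takes as long as a camera call. They do not tell look-alikes from the thing itself.
- search_frame(camera, target): "box" ([left, top, right, bottom] in pixels, round what is visible of it).
The state is a dict: "time_s": time; "q": joint angles; "dq": joint speeds; "joint_efforts": joint torques, N m; "eef_pos": TCP position; "eef_rot": TCP orientation; "wrist_force": force on the tool from outside, world axes, zero at the start; "torque": the same for the moment, N m; "opening": opening from 0.0 (shut) to 1.0 (fully open).
Only numpy, scipy, OpenCV 4.12 (cv2) and the standard library are available. Lean on these libraries where they do the work, as an engineer would, in place of code of your own. Each camera call takes 0.05 s, during which the arm holds its last target.

### The job

Carry on the low lead shield wall on the steel tray in running bond: lay the half block and then a full block on the existing course, starting against the upright end plate, and lay the other full block on top of those two, also starting against the end plate. Push every block up snugly by feel so that no joint is left open, with the faces in line with the wall; set them down gently, never dropping or ramming them, and leave the thin slab and the other things on the bench alone.

Things in the scene. Friction and masses are not known exactly. Their poses are not given: they have to be found in the camera images.
- half_mid (a point): half block, 32 mm long (y) x 32 mm deep (x) x 28 mm high, about 0.3 kg: plain dull-grey lead, lying flat on the bench at the start; the point is its centre, half-way up; y along its length, x across its depth, z up
- full_a_mid (a point): full block, 64 mm long (y) x 32 mm deep (x) x 28 mm high, about 0.6 kg, the same as the other full block and interchangeable with it: plain dull-grey lead, lying flat on the bench at the start; the point is its centre, half-way up; y along its length, x across its depth, z up
- full_b_mid (a point): full block, 64 mm long (y) x 32 mm deep (x) x 28 mm high, about 0.6 kg, the same as the other full block and interchangeable with it: plain dull-grey lead, lying flat on the bench at the start; the point is its centre, half-way up; y along its length, x across its depth, z up
- nominal_corner (a point): tray point on the wall's centre line, level with the first course's top (34 mm above the bench). Wall runs along y, x square to its faces, z up. The end plate's inner face (plate_face) is NOT here: it lies anywhere from 12 mm to -y to 12 mm to +y of it, not reported. Find it by touch: slide a block in +y till it stops. Too coarse otherwise to close joints
- tray: fixed steel tray, origin on the bench under nominal_corner, same axes; 6 mm base, out to 25 mm on -x. Source pot, 74 mm high, 60 mm wide, 100 mm to +x, 125 mm to -y. Wall clamped firm on it: 3 full blocks (32 mm deep) run 192 mm to -y from plate_face; rigid end plate on plate_face's +y side, 6 mm thick, 44 mm wide, top 44 mm above the course
- half: the half block again, origin at the centre of its underside; it belongs with its centre 16 mm to -y of plate_face, 14 mm above the first course's top. The full block beside it: centre 64 mm from plate_face, same height; the top full block: 32 mm from plate_face, 42 mm above the first course's top. A block slides on the wall under a few newtons; blocks backed by the plate do not give
- full_a: the block of full_a_mid again, origin at the centre of its underside
- full_b: the block of full_b_mid again, origin at the centre of its underside
- slab: bystander: thin lead slab, 64 x 32 mm and only 12 mm thick, origin at the centre of its underside; lies among the blocks and is not used
- pot_a: bystander: sample pot with a red lid, 47 mm across, 56 mm high, origin at the centre of its underside
- pot_b: bystander: sample pot with a red lid, 47 mm across, 56 mm high, origin at the centre of its underside
- tongs: bystander: flat steel tongs, 200 mm long, 7 mm thick, origin at mid-length on the underside
- lead_pot: bystander: round lead pot, 64 mm across, 64 mm high, origin at the centre of its underside
Things that resemble listed ones, but are neither listed nor needed, are in the scene too. What is shaped like the full_b but green is not meant. Leave any purple look-alike of the half alone.

How it is judged:
At the end, for the whole second after the job is handed in: Half and full block flat on the first course, the other full block flat across them; gaps half block to end plate, full block to half block and top block to end plate each at most 1.5 mm; all within 5 mm of the wall's centre line and 0.07 rad of its direction, at rest (x of half_mid in the frame of nominal_corner between -0.005 and 0.005 m and z of half_mid in the frame of nominal_corner between 0.011 and 0.017 m and angle between half_mid's own z axis and vertical below 0.07 rad and y of half_mid in the frame of plate_face between -0.0175 and -0.013 m and (angle between the y axis of half_mid and the y axis of nominal_corner, either way round below 0.07 rad or angle between the x axis of half_mid and the y axis of nominal_corner, either way round below 0.07 rad) and ((x of full_a_mid in the frame of nominal_corner between -0.005 and 0.005 m and z of full_a_mid in the frame of nominal_corner between 0.011 and 0.017 m and angle between each of full_a_mid, full_b_mid's own z axis and vertical below 0.07 rad and angle between the y axis of each of full_a_mid, full_b_mid and the y axis of nominal_corner, either way round below 0.07 rad and y of full_a_mid in the frame of nominal_corner below -0.04 m and horizontal distance between half_mid and full_a_mid below 0.0497 m and x of full_b_mid in the frame of nominal_corner between -0.005 and 0.005 m and z of full_b_mid in the frame of nominal_corner between 0.039 and 0.045 m and y of full_b_mid in the frame of plate_face between -0.0335 and -0.029 m) or (x of full_b_mid in the frame of nominal_corner between -0.005 and 0.005 m and z of full_b_mid in the frame of nominal_corner between 0.011 and 0.017 m and angle between each of full_b_mid, full_a_mid's own z axis and vertical below 0.07 rad and angle between the y axis of each of full_b_mid, full_a_mid and the y axis of nominal_corner, either way round below 0.07 rad and y of full_b_mid in the frame of nominal_corner below -0.04 m and horizontal distance between half_mid and full_b_mid below 0.0497 m and x of full_a_mid in the frame of nominal_corner between -0.005 and 0.005 m and z of full_a_mid in the frame of nominal_corner between 0.039 and 0.045 m and y of full_a_mid in the frame of plate_face between -0.0335 and -0.029 m)) and linear speed of each of half, full_a, full_b below 0.01 m/s); the robot touches nothing.
It fails at once if the thin slab, a sample pot, the tongs or the lead pot is moved more than 25 mm (distance of any of slab, pot_a, pot_b, tongs, lead_pot from where it was at the start of the episode above 0.025 m).
It fails at once if a block is dropped or rammed: it moves at over 0.5 m/s at the wall with its centre less than 55 mm above the first course's top ((x of half_mid in the frame of nominal_corner between -0.025 and 0.025 m and y of half_mid in the frame of nominal_corner between -0.21 and 0.01 m and z of half_mid in the frame of nominal_corner below 0.055 m and linear speed of half above 0.5 m/s) or (x of full_a_mid in the frame of nominal_corner between -0.025 and 0.025 m and y of full_a_mid in the frame of nominal_corner between -0.21 and 0.01 m and z of full_a_mid in the frame of nominal_corner below 0.055 m and linear speed of full_a above 0.5 m/s) or (x of full_b_mid in the frame of nominal_corner between -0.025 and 0.025 m and y of full_b_mid in the frame of nominal_corner between -0.21 and 0.01 m and z of full_b_mid in the frame of nominal_corner below 0.055 m and linear speed of full_b above 0.5 m/s)).
It also fails if it takes over 72 s, if anything falls off the work surface, if the arm or the gripper's body presses on something with over 40 N, if the wrist force passes 120 N, or if a joint passes its speed limit or range.

## Working session

There is one attempt and no reset: what is moved stays moved. The work goes in short steps, Python scripts to look and compute and a tool call to move; the robot and the scene stay as the last step left them, time stands still between calls to the robot, and variables do not carry over. Pictures are saved under pics/ and viewed, and the job is handed in when it is done.

Besides the shell and the picture viewer there is one more tool, called after "Emit:" as name(argument=value, ...), one argument or row to a line, values as JSON. arm_command: Moves the arm, as the interface text tells. Shifts and turns lie within -1 to 1; 1 stands for 0.2 m of shift or 60 degrees of turn. Its arguments: {"type":"object","properties":{"motion":{"type":"string"}},"required":["motion"]}

```bash
mkdir -p pics; ls
python3 - <<'E'
from bench import *
import cv2
o=get_obs(); print({k:o[k] for k in('time_s','eef_pos','eef_rot','wrist_force','opening')})
for n in('top','side','wrist'):
    c=camera(n); cv2.imwrite(f'pics/{n}0.png',c['img'][:,:,::-1])
    print(n,c['intrinsics'].tolist() if hasattr(c['intrinsics'],'tolist') else c['intrinsics']); print(c.get('pose',c.get('mount')))
    for t in('half_mid','full_a_mid','slab','tray','pot_a','tongs','lead_pot','nominal_corner'):
        try: print(t,[(round(d['conf'],2),[round(float(x)) for x in d['box']]) for d in search_frame(n,t)])
        except Exception as e: print(t,e)
E
```

```text
pics
{'time_s': 0.0, 'eef_pos': array([ 0.20185092, -0.53780794,  0.23037008]), 'eef_rot': array([-8.85712802e-04,  9.83948703e-01,  1.78449335e-01,  3.06064646e-05]), 'wrist_force': array([0.89806573, 0.78695776, 0.65053051]), 'opening': 1.0002629747697587}
top [[545.7405581291774, 0.0, 314.07791924508683], [0.0, 545.7405581291774, 245.04039878337863], [0.0, 0.0, 1.0]]
[[-0.00625642 -0.99816752  0.06018694  0.45440775]
 [-0.99997904  0.0063454   0.00128739 -0.02991944]
 [-0.00166694 -0.06017762 -0.99818629  1.2365672 ]
 [ 0.          0.          0.          1.        ]]
half_mid [(0.61, [367, 289, 386, 305]), (0.55, [339, 276, 352, 288])]
full_a_mid [(0.75, [253, 269, 282, 288])]
slab [(0.93, [396, 262, 427, 284]), (0.68, [440, 199, 473, 230]), (0.4, [243, 123, 365, 206])]
tray [(0.84, [244, 121, 362, 204]), (0.55, [253, 271, 281, 287])]
pot_a [(0.9, [131, 281, 159, 296]), (0.78, [442, 265, 465, 284])]
tongs [(0.78, [119, 172, 193, 237])]
lead_pot [(0.6, [439, 199, 472, 229])]
nominal_corner [(0.56, [246, 123, 362, 204])]
side [[470.318685312606, 0.0, 315.158806775207], [0.0, 470.31
[... 519 characters left out ...]
 268]), (0.46, [124, 314, 158, 432])]
pot_a [(0.95, [212, 384, 252, 443]), (0.8, [398, 149, 420, 182])]
tongs [(0.96, [127, 312, 163, 432])]
lead_pot [(0.97, [345, 132, 373, 166])]
nominal_corner [(0.7, [157, 172, 291, 275])]
wrist [[400.16533666884976, 0.0, 322.208116501394], [0.0, 400.16533666884976, 240.63165150335752], [0.0, 0.0, 1.0]]
[[-1.14914786e-04 -9.48364822e-01 -3.17181575e-01  8.18239126e-02]
 [ 9.99999799e-01  8.89315160e-05 -6.28202582e-04 -1.09202344e-03]
 [ 6.23972668e-04 -3.17181583e-01  9.48364621e-01 -1.41645932e-01]
 [ 0.00000000e+00  0.00000000e+00  0.00000000e+00  1.00000000e+00]]
half_mid []
full_a_mid []
slab []
tray []
pot_a []
tongs []
lead_pot []
nominal_corner []
```

View pics/top0.png

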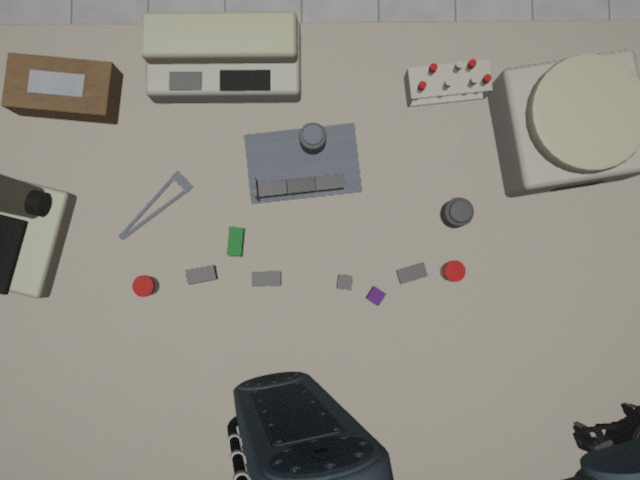

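View pics/side0.png

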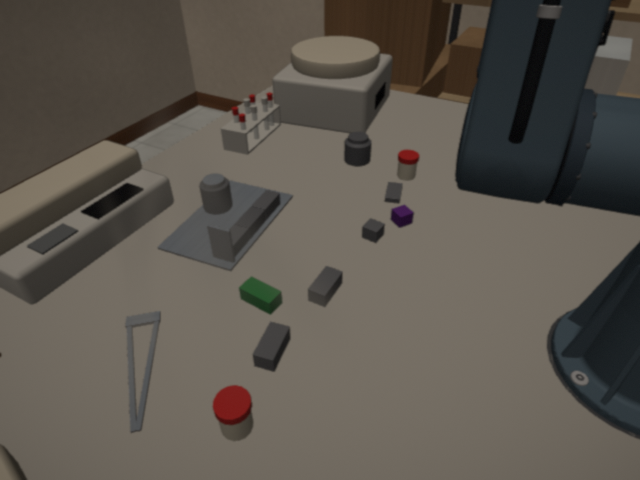

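Run:
```python
import cv2
a=cv2.imread('pics/top0.png')
cv2.imwrite('pics/top0c.png',cv2.resize(a[105:315,225:485],None,fx=3,fy=2.85,interpolation=cv2.INTER_CUBIC))
a=cv2.imread('pics/side0.png')
cv2.imwrite('pics/side0c.png',cv2.resize(a[120:320,150:430],None,fx=2.8,fy=2.8,interpolation=cv2.INTER_CUBIC))
```

```text
(no output)
```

View pics/top0c.png

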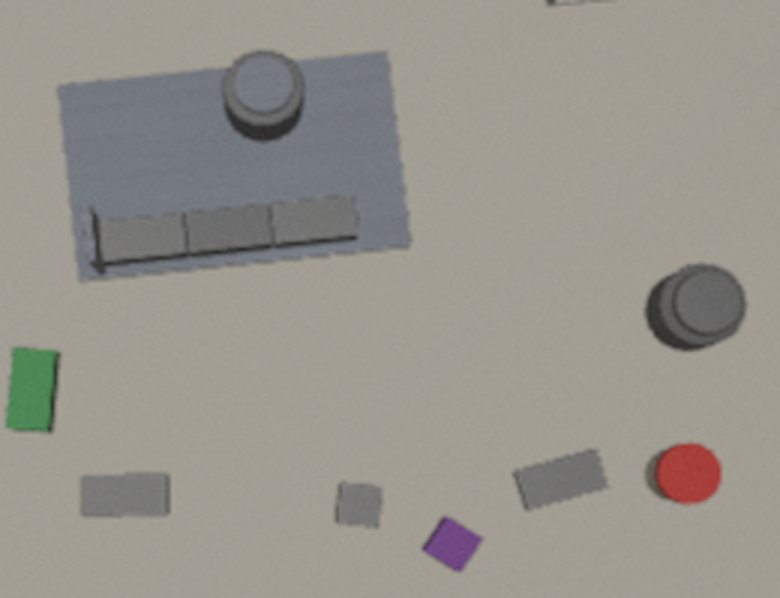

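View pics/side0c.png

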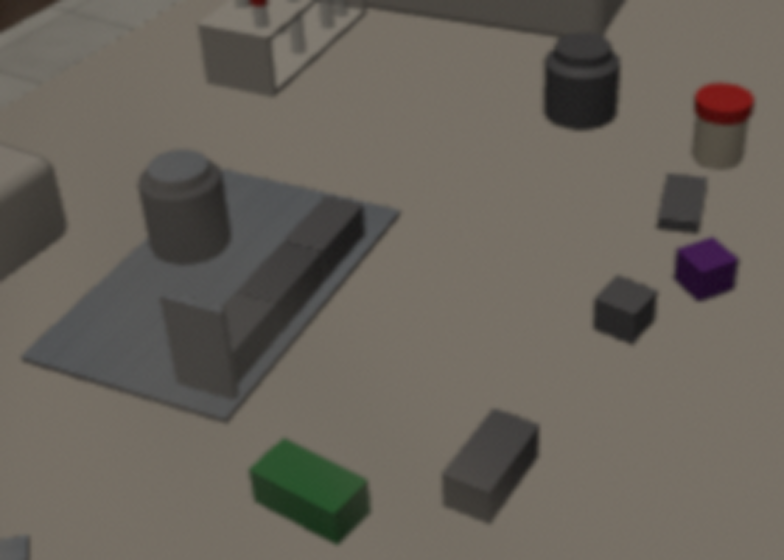

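Candidates (top picture): the half is the grey block at (344,282). Its purple look-alike is at (376,296). The full blocks are grey, at (201,274) and (266,279). The green look-alike is at (235,242), and the thin slab at (412,273) is visibly low in the side view. The plate is at the left (+y) end of the wall. Next I fit the poses.

```bash
cat > h.py <<'E'
from bench import *
import cv2, numpy as np
from scipy.spatial.transform import Rotation as R
from scipy.optimize import minimize
def rot(q): return R.from_quat([q[1],q[2],q[3],q[0]]).as_matrix()
def cam(n,save=None):
    o=get_obs(); c=camera(n)
    if n=='wrist':
        T=np.eye(4);T[:3,:3]=rot(o['eef_rot']);T[:3,3]=o['eef_pos'];c['pose']=T@np.array(c['mount'])
    if save: cv2.imwrite(save,c['img'][:,:,::-1])
    return c
def proj(c,P):
    P=np.atleast_2d(P);T=np.linalg.inv(c['pose']);p=P@T[:3,:3].T+T[:3,3];p=p@np.array(c['intrinsics']).T
    return p[:,:2]/p[:,2:]
def ray(c,uv,z):
    uv=np.atleast_2d(uv).astype(float);d=np.c_[uv,np.ones(len(uv))]@np.linalg.inv(np.array(c['intrinsics'])).T@c['pose'][:3,:3].T
    t=c['pose'][:3,3];return t+d*((z-t[2])/d[:,2:])
def box(x,y,yaw,L,D,z0,z1):
    cs=np.array([[a*D/2,b*L/2,z] for a in(-1,1) for b in(-1,1) for z in(z0,z1)])
    r=R.from_euler('z',yaw).as_matrix();return cs@r.T+[x,y,0]
def grey(c):
    h=cv2.cvtColor(cv2.GaussianBlur(c['img'],(3,3),0),cv2.COLOR_RGB2HSV).astype(int)
    im=cv2.GaussianBlur(c['img'],(3,3),0).astype(int)
    return ((im[:,:,0]-im[:,:,2])<12).astype(np.uint8)
def comp(m,uv):
    n,l,s,ce=cv2.connectedComponentsWithStats(m,connectivity=4);u,v=map(int,uv);return (l==l[v,u]).astype(np.uint8)
def fit(c,mask,g,L,D,z0,z1):
    S=8;ys,xs=np.where(mask);x0,y0=xs.min()-8,ys.min()-8;x1,y1=xs.max()+9,ys.max()+9
    M=cv2.resize(mask[y0:y1,x0:x1]*255,None,fx=S,fy=S,interpolation=cv2.INTER_LINEAR)>127
    def f(p):
        q=(proj(c,box(*p,L,D,z0,z1))-[x0,y0]+.5)*S-.5
        I=np.zeros(M.shape,np.uint8);cv2.fillConvexPoly(I,cv2.convexHull(q.astype(np.float32)).round().astype(np.int32),1)
        I=I>0;return 1-(I&M).sum()/(I|M).sum()
    best=None
    for dy in (0,.3,-.3):
        r=minimize(f,[g[0],g[1],g[2]+dy],method='Nelder-Mead',options=dict(initial_simplex=[[g[0],g[1],g[2]+dy],[g[0]+.006,g[1],g[2]+dy],[g[0],g[1]+.006,g[2]+dy],[g[0],g[1],g[2]+dy+.15]],xatol=1e-4,fatol=1e-4))
        if best is None or r.fun<best.fun: best=r
    return best.x,best.fun
def st():
    o=get_obs();r=rot(o['eef_rot']);return round(o['time_s'],2),o['eef_pos'].round(4).tolist(),'yaw',round(float(np.degrees(np.arctan2(r[1,0],r[0,0]))),2),'tz',r[:,2].round(3).tolist(),o['wrist_force'].round(2).tolist(),round(o['opening'],3)
def move(xyz,yawdeg):
    "tool-axis shift (units) and rotvec to reach a pose, tool down"
    o=get_obs();r=rot(o['eef_rot']);d=r.T@(np.array(xyz)-o['eef_pos'])
    y=np.radians(yawdeg);t=np.array([[np.cos(y),np.sin(y),0],[np.sin(y),-np.cos(y),0],[0,0,-1]])
    w=R.from_matrix(r.T@t).as_rotvec()
    print('shift u',(d/.2).round(3).tolist(),'|mm|',round(np.linalg.norm(d)*1e3,1),'turn u',(w/np.radians(60)).round(3).tolist())
E
python3 - <<'E'
from h import *
c=cam('top');m=grey(c);cs=cam('side');ms=grey(cs)
for n,uv,L,h in(('half',(344,282),.032,.028),('fullL',(201,274),.064,.028),('fullR',(266,279),.064,.028),('slab',(412,273),.064,.012)):
    g=ray(c,uv,h/2)[0]; mk=comp(m,uv);p,e=fit(c,mk,(g[0],g[1],0),L,.032,0,h)
    print(n,mk.sum(),p[:2].round(4),round(np.degrees(p[2]),1),round(e,3), 'side px',proj(cs,[[p[0],p[1],h/2]]).round(0))
# wall corner pixels in top
print('wall corners',ray(c,[(257,180.5),(343.5,175),(344,189.5),(260,197.5)],.034).round(4))
print('tray -x edge',ray(c,[(253,202),(361,189)],.006).round(4))
E
```

```text
half 246 [ 0.4456 -0.0947] -10.1 0.099 side px [[372. 230.]]
fullL 503 [0.4638 0.2245] 10.8 0.07 side px [[271. 346.]]
fullR 473 [0.4549 0.0792] -0.2 0.076 side px [[324. 286.]]
slab 461 [ 0.465  -0.2473] 16.1 0.071 side px [[392. 192.]]
wall corners [[ 0.6715  0.0977  0.034 ]
 [ 0.6826 -0.0948  0.034 ]
 [ 0.6501 -0.0956  0.034 ]
 [ 0.6334  0.091   0.034 ]]
tray -x edge [[ 0.6274  0.1097  0.006 ]
 [ 0.6555 -0.1358  0.006 ]]
```

Run:
```python
from h import *
print(st()); move((.43,-.095,.2),80)
```

```text
(1.45, [0.2019, -0.5384, 0.2313], 'yaw', 20.56, 'tz', [0.0, -0.0, -1.0], [0.77, 0.4, -0.79], 1.0)
shift u [1.846, -1.675, 0.156] |mm| 499.6 turn u [0.0, 0.0, -0.991]
```

Emit:
arm_command(
  motion="0.153 -0.14 0.013 0 0 0 0.8; 0.153 -0.14 0.013 0 0 0 0.8; 0.153 -0.14 0.013 0 0 0 0.8; 0.153 -0.14 0.013 0 0 0 0.8; 0.153 -0.14 0.013 0 0 0 0.8; 0.153 -0.14 0.013 0 0 0 0.8; 0.153 -0.14 0.013 0 0 0 0.8; 0.153 -0.14 0.013 0 0 0 0.8; 0.153 -0.14 0.013 0 0 0 0.8; 0.153 -0.14 0.013 0 0 0 0.8",
)

```text
time_s: 2.28
eef_pos: [0.3895, -0.1714, 0.2043]
eef_rot: [0.004, 0.985, 0.171, 0.001]
wrist_force: [0.7, -0.7, 0.2]
opening: 0.798
```

Emit:
arm_command(
  motion="0 0 0 0 0 -0.115 0.8; 0 0 0 0 0 -0.115 0.8; 0 0 0 0 0 -0.115 0.8; 0 0 0 0 0 -0.115 0.8; 0 0 0 0 0 -0.115 0.8; 0 0 0 0 0 -0.115 0.8; 0 0 0 0 0 -0.115 0.8; 0 0 0 0 0 -0.115 0.8; 0 0 0 0 0 -0.06 0.8; 0 0 0 0 0 0 0.8",
)

```text
time_s: 3.12
eef_pos: [0.3936, -0.1595, 0.2051]
eef_rot: [0.004, 0.76, 0.649, 0.001]
wrist_force: [0.4, -0.7, 0.3]
opening: 0.8
```

Run:
```python
from h import *
print(st()); move((.43,-.095,.2),80)
cam('wrist','pics/w1.png')
```

```text
(3.12, [0.3936, -0.1595, 0.2051], 'yaw', 80.99, 'tz', [0.006, -0.006, -1.0], [0.39, -0.7, 0.29], 0.8)
shift u [0.347, 0.129, 0.025] |mm| 74.3 turn u [0.007, 0.005, 0.016]
```

View pics/w1.png

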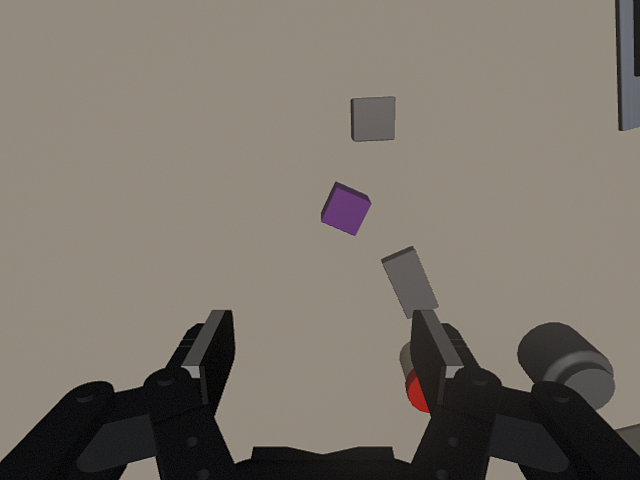

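The wrist view shows the half at (373,119), the purple block at (346,208) and the slab at (410,280). I'll fit the half.

Run:
```python
from h import *
c=cam('wrist');m=grey(c)
mk=comp(m,(373,119));g=ray(c,(373,119),.014)[0]
p,e=fit(c,mk,(g[0],g[1],-.15),.032,.032,0,.028);print(mk.sum(),p[:2].round(4),np.degrees(p[2]).round(1),round(e,3))
a=c['img'][60:180,310:440,::-1].copy();cv2.imwrite('pics/w1c.png',cv2.resize(a,None,fx=4,fy=4))
move((p[0],p[1],.1),90+np.degrees(p[2]))
```

```text
1839 [ 0.4444 -0.0937] -6.2 0.059
shift u [0.369, 0.194, 0.525] |mm| 134.0 turn u [0.007, 0.005, -0.052]
```

View pics/w1c.png

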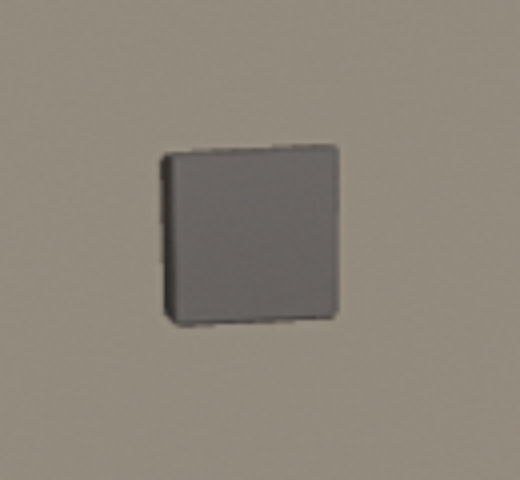

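Emit:
arm_command(
  motion="0.1 0.05 0.12 0.003 0.003 -0.02 0.8; 0.1 0.05 0.12 0.003 0.002 -0.02 0.8; 0.09 0.05 0.12 0 0 -0.012 0.8; 0.08 0.045 0.12 0 0 0 0.8; 0 0 0.03 0 0 0 0.8; 0 0 0 0 0 0 0.8",
)

```text
time_s: 3.72
eef_pos: [0.4471, -0.0924, 0.1021]
eef_rot: [0.005, 0.749, 0.663, 0.001]
wrist_force: [-0.3, 0.9, -0.2]
opening: 0.799
```

Run:
```python
from h import *
print(st());c=cam('wrist','pics/w2.png')
m=grey(c);uv=proj(c,[[.4444,-.0937,.014]])[0];print(uv)
if 0<uv[1]<480:
  mk=comp(m,uv);p,e=fit(c,mk,(.4444,-.0937,-.1),.032,.032,0,.028);print(mk.sum(),p[:2].round(4),np.degrees(p[2]).round(1),round(e,3))
move((.4444,-.0937,.004),83.8)
```

```text
(3.72, [0.4471, -0.0924, 0.1021], 'yaw', 83.0, 'tz', [0.008, -0.006, -1.0], [-0.28, 0.86, -0.2], 0.799)
[317.47810333 251.69741154]
3365 [ 0.4447 -0.0938] -6.0 0.063
shift u [-0.005, -0.017, 0.493] |mm| 98.6 turn u [0.008, 0.005, -0.014]
```

View pics/w2.png

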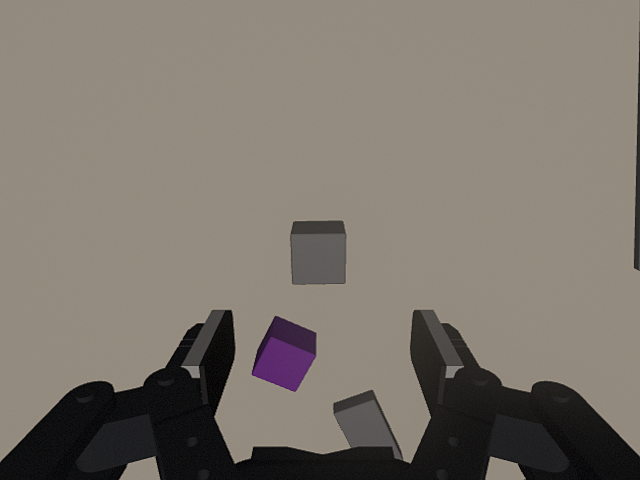

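The half at (318,252) sits in line with the jaws and the purple block is clear of them. Descending.

Emit:
arm_command(
  motion="-0.002 -0.008 0.12 0.008 0.005 -0.014 0.75; -0.003 -0.007 0.12 0 0 0 0.75; 0 0 0.12 0 0 0 0.75; 0 0 0.09 0 0 0 0.75; 0 0 0.03 0 0 0 0.75; 0 0 0 0 0 0 0.75",
)

```text
time_s: 4.27
eef_pos: [0.4504, -0.1012, 0.0124]
eef_rot: [0.008, 0.747, 0.665, 0.003]
wrist_force: [0.9, -0.2, 0.1]
opening: 0.75
```

Run:
```python
from h import *
print(st()); move((.4446,-.0937,.004),83.9)
```

```text
(4.27, [0.4504, -0.1012, 0.0124], 'yaw', 83.34, 'tz', [0.014, -0.008, -1.0], [0.95, -0.21, 0.13], 0.75)
shift u [0.034, -0.034, 0.041] |mm| 12.6 turn u [0.014, 0.006, -0.009]
```

Emit:
arm_command(
  motion="0.017 -0.017 0.02 0.014 0.006 -0.009 0.75; 0.017 -0.017 0.02 0 0 0 0.75; 0 0 0 0 0 0 0.75",
)

```text
time_s: 4.52
eef_pos: [0.4462, -0.0955, 0.0073]
eef_rot: [0.002, 0.744, 0.668, 0.001]
wrist_force: [0.2, -0.1, 0.4]
opening: 0.747
```

Run:
```python
from h import *
print(st()); move((.4446,-.0937,.004),83.9)
```

```text
(4.52, [0.4462, -0.0955, 0.0073], 'yaw', 83.79, 'tz', [0.004, -0.002, -1.0], [0.17, -0.08, 0.43], 0.747)
shift u [0.008, -0.009, 0.016] |mm| 4.0 turn u [0.004, 0.002, -0.002]
```

Emit:
arm_command(
  motion="0.008 -0.009 0.016 0.004 0.002 -0.002 0.7; 0 0 0 0 0 0 0.5; 0 0 0 0 0 0 0.3; 0 0 0 0 0 0 0.2; 0 0 0 0 0 0 0.2; 0 0 0 0 0 0 0.2; 0 0 0 0 0 0 0.2",
)

```text
time_s: 5.1
eef_pos: [0.4459, -0.0937, 0.0062]
eef_rot: [0.001, 0.743, 0.669, 0.001]
wrist_force: [0.1, -0.5, -2.1]
opening: 0.36
```

Run:
```python
from h import *
print(st())
```

```text
(5.1, [0.4459, -0.0937, 0.0062], 'yaw', 83.98, 'tz', [0.003, -0.001, -1.0], [0.05, -0.48, -2.1], 0.36)
```

Emit:
arm_command(
  motion="0 0 -0.05 0 0 0 0.2; 0 0 -0.1 0 0 0 0.2; 0 0 -0.15 0 0 0 0.2; 0 0 -0.15 0 0 0 0.2; 0 0 -0.15 0 0 0 0.2; 0 0 -0.15 0 0 0 0.2; 0 0 -0.1 0 0 0 0.2; 0 0 0 0 0 0 0.2",
)

```text
time_s: 5.77
eef_pos: [0.4412, -0.0915, 0.1842]
eef_rot: [-0.003, 0.743, 0.669, -0.001]
wrist_force: [1.0, -0.5, -3.1]
opening: 0.362
```

Run:
```python
from h import *
print(st()); move((.62,.02,.18),95)
```

```text
(5.77, [0.4412, -0.0915, 0.1842], 'yaw', 83.97, 'tz', [-0.006, 0.004, -1.0], [1.02, -0.49, -3.07], 0.362)
shift u [0.648, 0.83, 0.018] |mm| 210.7 turn u [-0.006, -0.003, -0.184]
```

Emit:
arm_command(
  motion="0.12 0.155 0.003 -0.006 -0.003 0 0.2; 0.12 0.155 0.003 0 0 0 0.2; 0.12 0.155 0.003 0 0 0 0.2; 0.12 0.155 0.003 0 0 0 0.2; 0.11 0.14 0.003 0 0 0 0.2; 0 0 0 0 0 -0.09 0.2; 0 0 0 0 0 -0.09 0.2; 0 0 0 0 0 0 0.2",
)

```text
time_s: 6.43
eef_pos: [0.6075, 0.0152, 0.1711]
eef_rot: [-0.003, 0.676, 0.737, -0.003]
wrist_force: [-0.2, 1.1, -3.1]
opening: 0.364
```

Run:
```python
from h import *
print(st());c=cam('wrist','pics/w3.png')
```

```text
(6.43, [0.6075, 0.0152, 0.1711], 'yaw', 94.91, 'tz', [-0.009, -0.0, -1.0], [-0.15, 1.1, -3.09], 0.364)
```

View pics/w3.png

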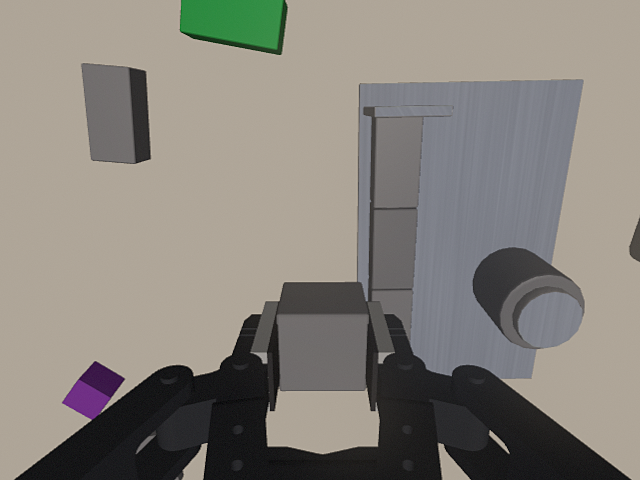

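Run:
```python
import cv2
a=cv2.imread('pics/w3.png')[70:310,340:480]
cv2.imwrite('pics/w3c.png',cv2.resize(a[:130],None,fx=5.6,fy=4.6,interpolation=cv2.INTER_CUBIC))
cv2.imwrite('pics/w3d.png',cv2.resize(a[120:240],None,fx=5.6,fy=4.6,interpolation=cv2.INTER_CUBIC))
```

```text
(no output)
```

View pics/w3c.png

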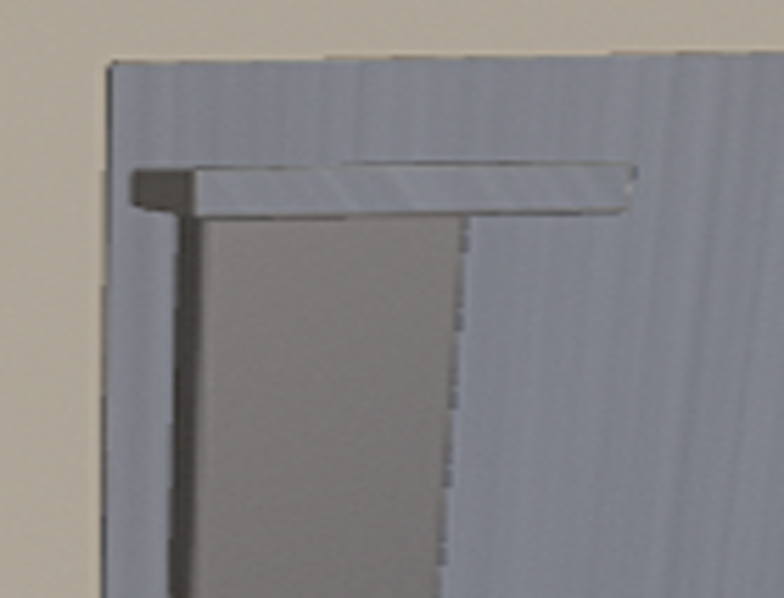

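View pics/w3d.png

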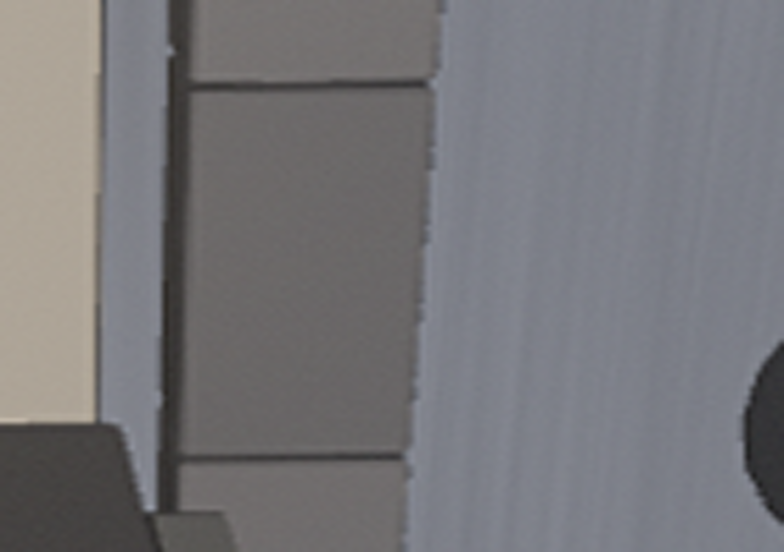

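Run:
```python
from h import *
c=cam('wrist');print(st())
P=ray(c,[(373.4,208.7),(416.8,208.3),(371.8,289.8),(412.3,289.1),(376.1,117.2),(422.7,117.2)],.034)
print(P.round(4))
m1=(P[0]+P[1])/2;m2=(P[2]+P[3])/2
d=m1-m2;print('joint spacing',np.linalg.norm(d),'yaw',np.degrees(np.arctan2(-d[0],d[1])),'across',np.linalg.norm(P[0]-P[1]))
for a,b in((4,2),(5,3)):
    e=P[a]-P[b];print('edge yaw',np.degrees(np.arctan2(-e[0],e[1])))
Q=ray(c,[(374.8,117),(452.9,116),(374.3,107),(453.8,105.9)],.078);print(Q.round(4), np.linalg.norm(Q[0]-Q[1]))
T=ray(c,[(360,84),(582,79),(531,378)],.006);print(T.round(4)); e=T[1]-T[0];print(np.degrees(np.arctan2(e[1],e[0])))
u=d/np.linalg.norm(d);print('plate est from joints',(m1+u*.064).round(4),(m2+u*.128).round(4),'plate top mid',((Q[0]+Q[1])/2).round(4))
```

```text
(6.53, [0.6067, 0.0146, 0.1713], 'yaw', 94.52, 'tz', [-0.009, -0.0, -1.0], [-1.69, 0.08, -3.47], 0.361)
[[ 0.6407  0.0319  0.034 ]
 [ 0.6715  0.0347  0.034 ]
 [ 0.6472 -0.0315  0.034 ]
 [ 0.6779 -0.0282  0.034 ]
 [ 0.6349  0.094   0.034 ]
 [ 0.6657  0.0965  0.034 ]]
joint spacing 0.06345650414810017 yaw 5.832980942549895 across 0.030889516266440167
edge yaw 5.584345759437646
edge yaw 5.561516731073254
[[0.6289 0.0946 0.078 ]
 [0.6722 0.0987 0.078 ]
 [0.628  0.0999 0.078 ]
 [0.6717 0.104  0.078 ]] 0.04351143663138744
[[ 0.6241  0.1152  0.006 ]
 [ 0.7802  0.1311  0.006 ]
 [ 0.806  -0.1195  0.006 ]]
5.815250614628565
plate est from joints [0.6496 0.097  0.034 ] [0.6495 0.0975 0.034 ] plate top mid [0.6505 0.0967 0.078 ]
```

```bash
cat >> h.py <<'E'
YW=np.radians(5.75);U=np.array([-np.sin(YW),np.cos(YW),0]);X=np.array([np.cos(YW),np.sin(YW),0]);PF=np.array([.650,.0970,0])
def wl(s,z,x=0): return PF+U*s+X*x+[0,0,z]   # s along +y from plate face
def where():
    p=get_obs()['eef_pos']-PF; return 's %.1f x %.1f z %.1f mm'%(p@U*1e3,p@X*1e3,p[2]*1e3)
E
python3 - <<'E'
from h import *
print(st(),where());move(wl(-.040,.085),95.75)
E
```

```text
(6.53, [0.6067, 0.0146, 0.1713], 'yaw', 94.52, 'tz', [-0.009, -0.0, -1.0], [-1.69, 0.08, -3.47], 0.361) s -77.6 x -51.3 z 171.3 mm
shift u [0.193, 0.257, 0.429] |mm| 107.2 turn u [-0.009, -0.001, -0.02]
```

Emit:
arm_command(
  motion="0.08 0.1 0.04 -0.009 0 -0.01 0.2; 0.08 0.1 0.08 0 0 -0.01 0.2; 0.03 0.05 0.12 0 0 0 0.2; 0 0 0.1 0 0 0 0.2; 0 0 0.06 0 0 0 0.2; 0 0 0 0 0 0 0.2",
)

```text
time_s: 7.03
eef_pos: [0.6533, 0.0548, 0.0885]
eef_rot: [0.001, 0.679, 0.735, 0.0]
wrist_force: [-1.3, -0.3, -3.1]
opening: 0.363
```

Run:
```python
from h import *
print(st(),where());move(wl(-.040,.050),95.75)
```

```text
(7.03, [0.6533, 0.0548, 0.0885], 'yaw', 94.54, 'tz', [0.002, -0.001, -1.0], [-1.34, -0.3, -3.08], 0.363) s -42.3 x -0.9 z 88.5 mm
shift u [0.012, 0.004, 0.193] |mm| 38.6 turn u [0.002, 0.001, -0.02]
```

Emit:
arm_command(
  motion="0.006 0.002 0.06 0.002 0.001 -0.02 0.2; 0.006 0.002 0.06 0 0 -0.015 0.2; 0 0 0.05 0 0 0 0.2; 0 0 0.02 0 0 0 0.2; 0 0 0 0 0 0 0.2",
)

```text
time_s: 7.45
eef_pos: [0.6538, 0.0553, 0.0492]
eef_rot: [0.0, 0.666, 0.746, 0.0]
wrist_force: [0.9, 0.1, -2.8]
opening: 0.365
```

Run:
```python
from h import *
print(st(),where());move(wl(-.040,.043),95.75)
```

```text
(7.45, [0.6538, 0.0553, 0.0492], 'yaw', 96.55, 'tz', [0.001, -0.0, -1.0], [0.89, 0.11, -2.8], 0.365) s -41.8 x -0.4 z 49.2 mm
shift u [0.009, 0.002, 0.031] |mm| 6.5 turn u [0.001, 0.0, 0.013]
```

Emit:
arm_command(
  motion="0 0 0.015 0 0 0.008 0.2; 0 0 0.012 0 0 0 0.2; 0 0 0.01 0 0 0 0.2; 0 0 0.006 0 0 0 0.2",
)

```text
time_s: 7.78
eef_pos: [0.655, 0.0549, 0.0417]
eef_rot: [0.002, 0.669, 0.743, 0.001]
wrist_force: [-0.1, -1.1, -2.5]
opening: 0.359
```

Run:
```python
from h import *
print(st(),where())
```

```text
(7.78, [0.655, 0.0549, 0.0417], 'yaw', 95.96, 'tz', [0.004, -0.001, -1.0], [-0.12, -1.07, -2.47], 0.359) s -42.4 x 0.8 z 41.7 mm
```

Emit:
arm_command(
  motion="0.025 0 0.002 0.003 0 0 0.2; 0.025 0 0 0 0 0 0.2; 0.025 0 0 0 0 0 0.2; 0.012 0 0 0 0 0 0.2; 0 0 0 0 0 0 0.2",
)

```text
time_s: 8.2
eef_pos: [0.6538, 0.0743, 0.0422]
eef_rot: [0.001, 0.669, 0.743, 0.0]
wrist_force: [-0.2, -0.2, -2.6]
opening: 0.357
```

Run:
```python
from h import *
print(st(),where())
```

```text
(8.2, [0.6538, 0.0743, 0.0422], 'yaw', 95.96, 'tz', [0.002, -0.001, -1.0], [-0.16, -0.23, -2.63], 0.357) s -22.9 x 1.5 z 42.2 mm
```

Emit:
arm_command(
  motion="0.01 -0.008 0.002 0 0 0.003 0.2; 0.01 0 0.002 0 0 0 0.2; 0.01 0 0.002 0 0 0 0.2",
)

```text
time_s: 8.45
eef_pos: [0.6517, 0.0808, 0.0414]
eef_rot: [0.002, 0.67, 0.742, 0.001]
wrist_force: [1.5, -6.6, 2.4]
opening: 0.361
```

Run:
```python
from h import *
print(st(),where())
```

```text
(8.45, [0.6517, 0.0808, 0.0414], 'yaw', 95.82, 'tz', [0.003, -0.001, -1.0], [1.5, -6.6, 2.45], 0.361) s -16.3 x 0.0 z 41.4 mm
```

Contact with the plate at s=-16.3 mm, as predicted. Now I'll lower it gently.

Emit:
arm_command(
  motion="0.002 0 0.006 0 0 0 0.2; 0.002 0 0.006 0 0 0 0.2; 0.003 0 0.004 0 0 0 0.2",
)

```text
time_s: 8.7
eef_pos: [0.6521, 0.0808, 0.0402]
eef_rot: [0.003, 0.67, 0.742, -0.0]
wrist_force: [-4.7, -4.2, 5.0]
opening: 0.363
```

Run:
```python
from h import *
print(st(),where())
```

```text
(8.7, [0.6521, 0.0808, 0.0402], 'yaw', 95.83, 'tz', [0.004, -0.004, -1.0], [-4.69, -4.16, 4.99], 0.363) s -16.4 x 0.5 z 40.2 mm
```

Emit:
arm_command(
  motion="0.003 0 0.001 0 0 0 0.38; 0.001 0 0 0 0 0 0.42; 0 0 0 0 0 0 0.55; 0 0 0 0 0 0 0.6; 0 0 0 0 0 0 0.6",
)

```text
time_s: 9.12
eef_pos: [0.6536, 0.0822, 0.0412]
eef_rot: [0.003, 0.671, 0.742, 0.002]
wrist_force: [-0.4, 0.0, 0.3]
opening: 0.6
```

Run:
```python
from h import *
print(st(),where());cam('wrist','pics/w4.png')
```

```text
(9.12, [0.6536, 0.0822, 0.0412], 'yaw', 95.77, 'tz', [0.007, -0.002, -1.0], [-0.38, 0.03, 0.3], 0.6) s -15.1 x 2.1 z 41.2 mm
```

View pics/w4.png

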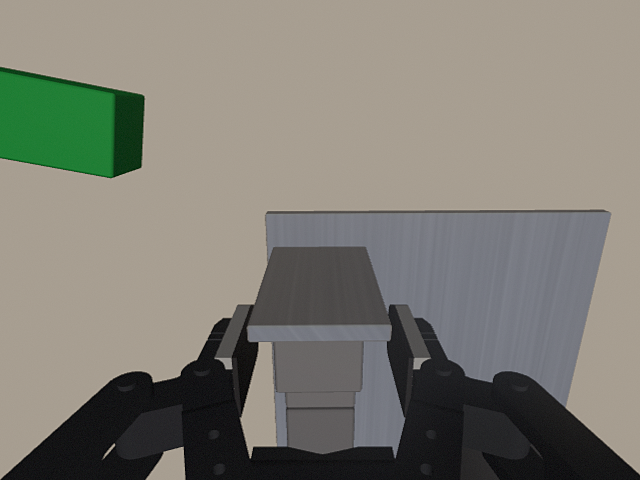

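The half stands behind the plate, inside the open jaws. Lifting off, then on to the nearer full block.

Emit:
arm_command(
  motion="0 -0.006 -0.06 0 0 0 0.65; 0 0 -0.12 0 0 0 0.7; 0 0 -0.18 0 0 0 0.75; 0 0 -0.18 0 0 0 0.75; 0 0 -0.1 0 0 0 0.75; 0 0 0 0 0 0 0.75",
)

```text
time_s: 9.67
eef_pos: [0.649, 0.0829, 0.175]
eef_rot: [0.001, 0.67, 0.742, -0.0]
wrist_force: [0.6, -0.4, -0.5]
opening: 0.75
```

Run:
```python
from h import *
print(st(),where());c=cam('wrist','pics/w5.png');move((.4549,.0792,.16),90)
print(proj(c,[[.4549,.0792,.014]]))
```

```text
(9.67, [0.649, 0.0829, 0.175], 'yaw', 95.79, 'tz', [0.001, -0.002, -1.0], [0.61, -0.36, -0.49], 0.75) s -13.9 x -2.4 z 175.0 mm
shift u [0.079, -0.966, 0.067] |mm| 194.2 turn u [0.0, 0.001, 0.096]
[[ 70.57182264 198.28028804]]
```

View pics/w5.png

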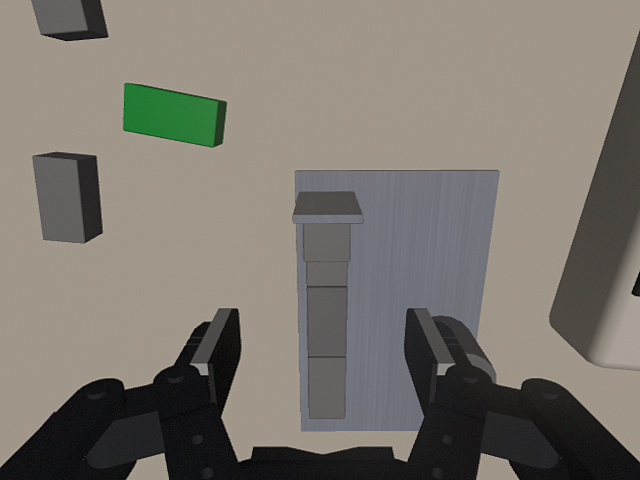

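The half is in line at (327,242) against the plate. The full block to fetch is at (68,198), and the green one at (173,115) is not wanted.

Run:
```python
from h import *
c=cam('wrist');m=grey(c)
mk=comp(m,(66,198));p,e=fit(c,mk,(.4549,.0792,0),.064,.032,0,.028);print(mk.sum(),p[:2].round(4),np.degrees(p[2]).round(1),round(e,3))
move((p[0],p[1],.1),90+np.degrees(p[2]))
```

```text
5404 [0.4552 0.08  ] 0.1 0.059
shift u [0.083, -0.956, 0.357] |mm| 204.8 turn u [-0.003, 0.001, 0.095]
```

Emit:
arm_command(
  motion="0.016 -0.19 0.02 0 0 0 0.75; 0.016 -0.19 0.03 0 0 0 0.75; 0.016 -0.19 0.06 0 0 0 0.75; 0.016 -0.19 0.08 0 0 0 0.75; 0.016 -0.17 0.08 0 0 0 0.75; 0 0 0.06 0 0 0.095 0.75; 0 0 0 0 0 0 0.75",
)

```text
time_s: 10.35
eef_pos: [0.4412, 0.0807, 0.0875]
eef_rot: [-0.011, 0.708, 0.706, -0.01]
wrist_force: [-0.4, 0.0, 0.7]
opening: 0.75
```

Run:
```python
from h import *
print(st());c=cam('wrist','pics/w6.png');m=grey(c);uv=proj(c,[[.4552,.08,.028]])[0];print(uv)
mk=comp(m,uv);p,e=fit(c,mk,(.4552,.08,0),.064,.032,0,.028);print(mk.sum(),p[:2].round(4),np.degrees(p[2]).round(1),round(e,3))
move((.4552,.08,.006),90.1)
```

```text
(10.35, [0.4412, 0.0807, 0.0875], 'yaw', 89.86, 'tz', [-0.03, 0.001, -1.0], [-0.42, 0.0, 0.71], 0.75)
[351.76523874 269.47914678]
6834 [0.4536 0.0793] 0.2 0.05
shift u [-0.005, 0.085, 0.406] |mm| 83.0 turn u [-0.031, -0.001, 0.001]
```

View pics/w6.png

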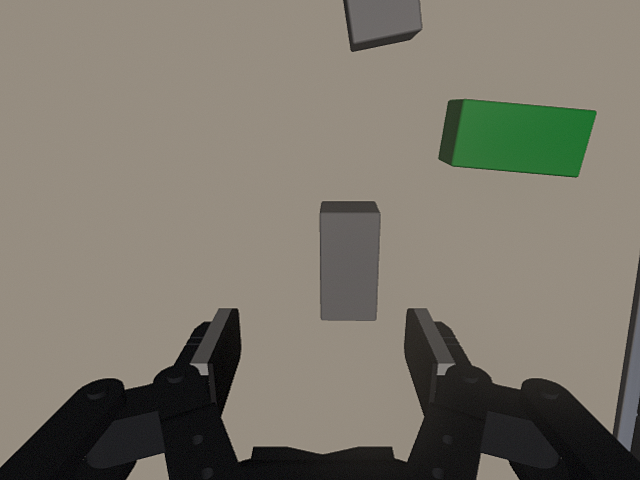

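Emit:
arm_command(
  motion="0 0.04 0.03 -0.031 0 0 0.75; -0.003 0.03 0.08 0 0 0 0.75; 0 0 0.12 0 0 0 0.75; 0 0 0.07 0 0 0 0.75; 0 0 0.02 0 0 0 0.75; 0 0 0 0 0 0 0.75",
)

```text
time_s: 10.9
eef_pos: [0.4623, 0.0799, 0.0229]
eef_rot: [0.002, 0.7, 0.714, 0.003]
wrist_force: [-0.5, 0.1, -0.2]
opening: 0.748
```

Run:
```python
from h import *
print(st());move((.4545,.0795,.006),90.1)
```

```text
(10.9, [0.4623, 0.0799, 0.0229], 'yaw', 91.11, 'tz', [0.007, 0.001, -1.0], [-0.52, 0.1, -0.23], 0.748)
shift u [-0.001, -0.04, 0.084] |mm| 18.6 turn u [0.006, -0.001, 0.017]
```

Emit:
arm_command(
  motion="0 -0.03 0.03 0.006 0 0.012 0.7; 0 -0.01 0.03 0 0 0 0.7; 0 0 0.015 0 0 0 0.65; 0 0 0 0 0 0 0.65",
)

```text
time_s: 11.23
eef_pos: [0.4566, 0.0796, 0.0087]
eef_rot: [0.001, 0.704, 0.71, 0.001]
wrist_force: [0.3, -0.5, -0.3]
opening: 0.652
```

Run:
```python
from h import *
print(st());move((.4545,.0795,.006),90.1)
```

```text
(11.23, [0.4566, 0.0796, 0.0087], 'yaw', 90.48, 'tz', [0.003, 0.001, -1.0], [0.27, -0.53, -0.33], 0.652)
shift u [-0.0, -0.011, 0.014] |mm| 3.4 turn u [0.003, -0.001, 0.006]
```

Emit:
arm_command(
  motion="0 -0.011 0.013 0.003 0 0.006 0.55; 0 0 0 0 0 0 0.45; 0 0 0 0 0 0 0.3; 0 0 0 0 0 0 0.2; 0 0 0 0 0 0 0.2; 0 0 0 0 0 0 0.2",
)

```text
time_s: 11.73
eef_pos: [0.4548, 0.0796, 0.007]
eef_rot: [0.0, 0.706, 0.708, 0.001]
wrist_force: [0.7, -0.4, -2.5]
opening: 0.359
```

Run:
```python
from h import *
print(st());
```

```text
(11.73, [0.4548, 0.0796, 0.007], 'yaw', 90.12, 'tz', [0.001, 0.0, -1.0], [0.69, -0.4, -2.54], 0.359)
```

Emit:
arm_command(
  motion="0 0 -0.05 0 0 0 0.2; 0 0 -0.1 0 0 0 0.2; 0 0 -0.15 0 0 0 0.2; 0 0 -0.15 0 0 0 0.2; 0 0 -0.15 0 0 0 0.2; 0 0 -0.05 0 0 0 0.2; 0 0 0 0 0 0 0.2",
)

```text
time_s: 12.32
eef_pos: [0.4471, 0.0802, 0.1401]
eef_rot: [-0.006, 0.706, 0.708, -0.005]
wrist_force: [0.3, 0.5, -7.3]
opening: 0.357
```

Run:
```python
from h import *
print(st());print(where());move(wl(-.085,.13),95.75)
```

```text
(12.32, [0.4471, 0.0802, 0.1401], 'yaw', 90.13, 'tz', [-0.015, 0.002, -1.0], [0.29, 0.51, -7.31], 0.357)
s 3.6 x -203.5 z 140.1 mm
shift u [-0.341, 1.057, 0.033] |mm| 222.2 turn u [-0.015, -0.003, -0.094]
```

Emit:
arm_command(
  motion="-0.06 0.19 0 -0.015 -0.003 0 0.2; -0.06 0.19 0 0 0 0 0.2; -0.06 0.19 0 0 0 0 0.2; -0.06 0.19 0 0 0 0 0.2; -0.06 0.19 0 0 0 -0.03 0.2; -0.03 0.06 0 0 0 -0.06 0.2; 0 0 0 0 0 0 0.2",
)

```text
time_s: 12.9
eef_pos: [0.6472, 0.0147, 0.1275]
eef_rot: [-0.007, 0.67, 0.742, -0.005]
wrist_force: [-1.0, -1.0, -6.6]
opening: 0.36
```

Run:
```python
from h import *
print(st());print(where());move(wl(-.088,.055),95.75);c=cam('wrist','pics/w7.png')
```

```text
(12.9, [0.6472, 0.0147, 0.1275], 'yaw', 95.89, 'tz', [-0.017, 0.001, -1.0], [-0.97, -1.02, -6.6], 0.36)
s -81.6 x -11.0 z 127.5 mm
shift u [-0.033, 0.061, 0.361] |mm| 73.6 turn u [-0.016, -0.003, 0.002]
```

View pics/w7.png

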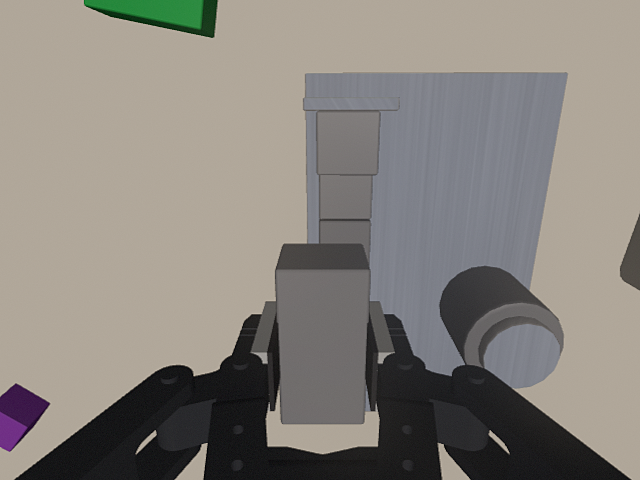

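The half is flush at (348,142). Moving the full block over the wall and down.

Emit:
arm_command(
  motion="-0.016 0.035 0.06 -0.016 -0.003 0 0.2; -0.016 0.026 0.1 0 0 0 0.2; 0 0 0.1 0 0 0 0.2; 0 0 0.06 0 0 0 0.2; 0 0 0.02 0 0 0 0.2; 0 0 0 0 0 0 0.2",
)

```text
time_s: 13.45
eef_pos: [0.6477, 0.014, 0.0505]
eef_rot: [-0.007, 0.673, 0.739, -0.004]
wrist_force: [-0.8, 0.1, -6.6]
opening: 0.36
```

Run:
```python
from h import *
print(st());print(where());move(wl(-.085,.043),95.75)
```

```text
(13.45, [0.6477, 0.014, 0.0505], 'yaw', 95.36, 'tz', [-0.017, 0.004, -1.0], [-0.83, 0.11, -6.55], 0.36)
s -82.3 x -10.6 z 50.5 mm
shift u [-0.013, 0.054, 0.036] |mm| 13.3 turn u [-0.016, -0.005, -0.006]
```

Emit:
arm_command(
  motion="-0.006 0.03 0.005 -0.016 -0.005 -0.006 0.2; -0.006 0.03 0 -0.01 -0.003 0 0.2; 0 0 0 0 0 0 0.2; 0 0 0 0 0 0 0.2",
)

```text
time_s: 13.78
eef_pos: [0.6607, 0.0138, 0.0515]
eef_rot: [0.006, 0.671, 0.742, 0.004]
wrist_force: [-0.3, 0.9, -6.8]
opening: 0.358
```

Run:
```python
from h import *
print(st());print(where());move(wl(-.085,.043),95.75)
```

```text
(13.78, [0.6607, 0.0138, 0.0515], 'yaw', 95.78, 'tz', [0.015, -0.002, -1.0], [-0.34, 0.89, -6.78], 0.358)
s -83.9 x 2.3 z 51.5 mm
shift u [-0.005, -0.012, 0.043] |mm| 8.9 turn u [0.014, 0.004, 0.0]
```

Emit:
arm_command(
  motion="0 -0.008 0.015 0.013 0.003 0 0.2; 0 -0.004 0.01 0 0 0 0.2; 0 0 0 0 0 0 0.2",
)

```text
time_s: 14.03
eef_pos: [0.6602, 0.0133, 0.0489]
eef_rot: [0.002, 0.671, 0.742, 0.001]
wrist_force: [-0.9, 0.3, -7.4]
opening: 0.36
```

Run:
```python
from h import *
print(st());print(where());move(wl(-.08,.0425),95.75)
```

```text
(14.03, [0.6602, 0.0133, 0.0489], 'yaw', 95.78, 'tz', [0.005, -0.001, -1.0], [-0.94, 0.25, -7.36], 0.36)
s -84.3 x 1.7 z 48.9 mm
shift u [0.022, -0.009, 0.032] |mm| 7.9 turn u [0.004, 0.002, 0.0]
```

Emit:
arm_command(
  motion="0.01 -0.006 0.014 0.004 0.001 0 0.2; 0.012 -0.004 0.012 0 0 0 0.2; 0.01 0 0.006 0 0 0 0.2; 0 0 0 0 0 0 0.2",
)

```text
time_s: 14.37
eef_pos: [0.6574, 0.0198, 0.042]
eef_rot: [0.0, 0.671, 0.742, -0.0]
wrist_force: [0.5, 0.1, -5.6]
opening: 0.356
```

Run:
```python
from h import *
print(st());print(where());move(wl(-.068,.0425),95.75)
```

```text
(14.37, [0.6574, 0.0198, 0.042], 'yaw', 95.74, 'tz', [0.0, -0.0, -1.0], [0.49, 0.15, -5.55], 0.356)
s -77.6 x -0.4 z 42.0 mm
shift u [0.048, 0.002, -0.003] |mm| 9.6 turn u [-0.0, 0.0, -0.0]
```

Emit:
arm_command(
  motion="0.018 0.001 -0.001 0 0 0 0.2; 0.018 0 -0.001 0 0 0 0.2; 0.01 0 0 0 0 0 0.2; 0.008 0 0 0 0 0 0.2",
)

```text
time_s: 14.7
eef_pos: [0.6561, 0.0317, 0.0419]
eef_rot: [-0.0, 0.671, 0.742, -0.0]
wrist_force: [-0.7, -0.9, -6.8]
opening: 0.36
```

Run:
```python
from h import *
print(st());print(where())
```

```text
(14.7, [0.6561, 0.0317, 0.0419], 'yaw', 95.74, 'tz', [-0.001, -0.0, -1.0], [-0.75, -0.95, -6.82], 0.36)
s -65.6 x -0.5 z 41.9 mm
```

Emit:
arm_command(
  motion="0.008 0.001 0.001 0 0 0 0.2; 0.008 0 0.001 0 0 0 0.2",
)

```text
time_s: 14.87
eef_pos: [0.6562, 0.0329, 0.042]
eef_rot: [0.002, 0.67, 0.742, -0.002]
wrist_force: [-1.5, -10.5, -6.5]
opening: 0.363
```

Run:
```python
from h import *
print(st());print(where())
```

```text
(14.87, [0.6562, 0.0329, 0.042], 'yaw', 95.83, 'tz', [-0.0, -0.005, -1.0], [-1.47, -10.47, -6.48], 0.363)
s -64.4 x -0.3 z 42.0 mm
```

Contact at s=-64.4 with 10 N. Lowering.

Emit:
arm_command(
  motion="0.001 0 0.005 0 0 0 0.2; 0.002 0 0.005 0 0 0 0.2; 0.002 0 0.004 0 0 0 0.2",
)

```text
time_s: 15.12
eef_pos: [0.6567, 0.0326, 0.0411]
eef_rot: [0.003, 0.67, 0.742, -0.002]
wrist_force: [-3.6, -2.3, 0.9]
opening: 0.358
```

Run:
```python
from h import *
print(st());print(where())
```

```text
(15.12, [0.6567, 0.0326, 0.0411], 'yaw', 95.83, 'tz', [0.001, -0.007, -1.0], [-3.56, -2.35, 0.86], 0.358)
s -64.7 x 0.3 z 41.1 mm
```

Run:
```python
from h import *
move(wl(-.063,.0408),95.75)
```

```text
shift u [0.009, -0.001, 0.001] |mm| 1.8 turn u [-0.0, 0.007, 0.001]
```

Emit:
arm_command(
  motion="0.008 0 0.002 0 -0.004 0 0.2; 0.008 0 0.002 0 -0.002 0 0.2; 0.008 0 0.002 0 0 0 0.2",
)

```text
time_s: 15.37
eef_pos: [0.6569, 0.0327, 0.0415]
eef_rot: [0.008, 0.67, 0.742, -0.007]
wrist_force: [-2.8, -8.6, -1.6]
opening: 0.359
```

Run:
```python
from h import *
print(st());print(where());move(wl(-.063,.0408),95.75)
```

```text
(15.37, [0.6569, 0.0327, 0.0415], 'yaw', 95.84, 'tz', [0.002, -0.021, -1.0], [-2.76, -8.62, -1.56], 0.359)
s -64.7 x 0.4 z 41.5 mm
shift u [0.009, -0.002, 0.003] |mm| 1.9 turn u [0.0, 0.021, 0.002]
```

Wrong sign on the tilt correction; undoing it.

Emit:
arm_command(
  motion="0 0 0 0 0.012 0 0.2; 0.002 0 0.002 0 0.008 0 0.2; 0.003 0 0.003 0 0 0 0.2",
)

```text
time_s: 15.62
eef_pos: [0.6573, 0.033, 0.041]
eef_rot: [0.001, 0.67, 0.742, 0.0]
wrist_force: [-4.4, -6.2, 4.4]
opening: 0.36
```

Run:
```python
from h import *
print(st());print(where());move(wl(-.063,.0408),95.75)
```

```text
(15.62, [0.6573, 0.033, 0.041], 'yaw', 95.83, 'tz', [0.001, -0.001, -1.0], [-4.43, -6.19, 4.37], 0.36)
s -64.4 x 0.9 z 41.0 mm
shift u [0.007, -0.004, 0.001] |mm| 1.7 turn u [0.001, 0.001, 0.001]
```

Square, seated (z 41.0 mm) and pushed with about 6 N. Releasing.

Emit:
arm_command(
  motion="0.003 -0.001 0 0 0 0 0.38; 0.001 0 0 0 0 0 0.42; 0 0 0 0 0 0 0.5; 0 0 0 0 0 0 0.55; 0 0 0 0 0 0 0.55",
)

```text
time_s: 16.03
eef_pos: [0.6607, 0.0355, 0.0443]
eef_rot: [0.003, 0.67, 0.742, 0.003]
wrist_force: [0.0, 0.2, 0.3]
opening: 0.551
```

Run:
```python
from h import *
print(st());print(where());move(wl(-.064,.1),95.75)
```

```text
(16.03, [0.6607, 0.0355, 0.0443], 'yaw', 95.83, 'tz', [0.01, 0.001, -1.0], [0.04, 0.19, 0.33], 0.551)
s -62.3 x 4.5 z 44.3 mm
shift u [-0.009, -0.02, -0.279] |mm| 55.9 turn u [0.009, 0.0, 0.001]
```

Emit:
arm_command(
  motion="0 -0.02 -0.03 0.008 0 0 0.6; 0 0 -0.1 0 0 0 0.7; 0 0 -0.17 0 0 0 0.75; 0 0 -0.19 0 0 0 0.75; 0 0 -0.12 0 0 0 0.75; 0 0 0 0 0 0 0.75",
)

```text
time_s: 16.53
eef_pos: [0.6538, 0.0365, 0.1708]
eef_rot: [-0.003, 0.67, 0.742, -0.002]
wrist_force: [1.4, -0.4, 0.8]
opening: 0.749
```

Run:
```python
from h import *
print(st());print(where());c=cam('wrist','pics/w8.png')
```

```text
(16.53, [0.6538, 0.0365, 0.1708], 'yaw', 95.88, 'tz', [-0.006, 0.001, -1.0], [1.35, -0.38, 0.76], 0.749)
s -60.6 x -2.3 z 170.8 mm
```

View pics/w8.png

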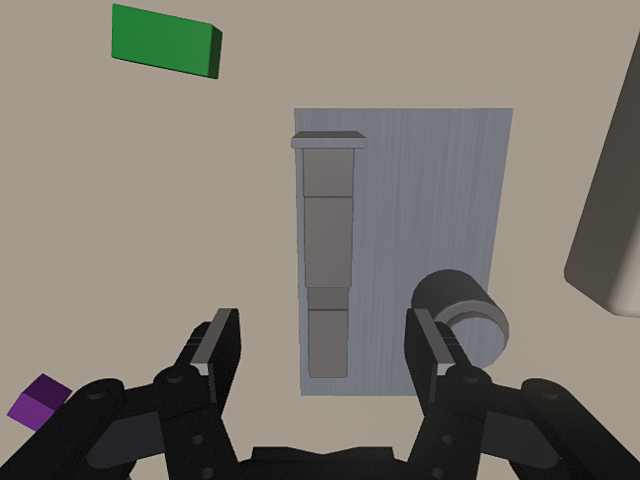

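The half and full block are in line, with their joint at (328,197). I'll check the joint close up.

Run:
```python
from h import *
c=cam('wrist')
print(proj(c,[wl(0,.062),wl(-.032,.062),wl(-.096,.062),wl(-.096,.034)]).round(1))
cv2.imwrite('pics/w8c.png',cv2.resize(c['img'][125:295,280:380,::-1],None,fx=5,fy=3.5,interpolation=cv2.INTER_CUBIC))
move((.4638,.2245,.17),100.8)
```

```text
[[328.4 146. ]
 [328.  197.8]
 [327.4 289.8]
 [327.2 273.7]]
shift u [1.031, -0.84, -0.006] |mm| 265.9 turn u [-0.01, -0.003, -0.082]
```

View pics/w8c.png

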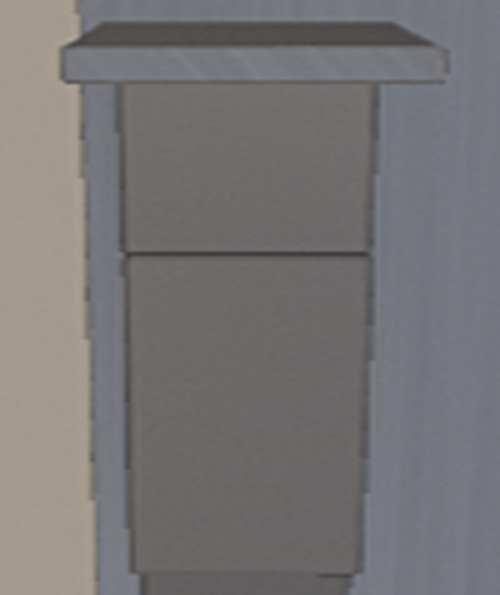

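The joint is closed. Fetching the last full block.

Emit:
arm_command(
  motion="0.15 -0.122 0 -0.01 0 0 0.75; 0.15 -0.122 0 0 0 0 0.75; 0.15 -0.122 0 0 0 0 0.75; 0.15 -0.122 0 0 0 0 0.75; 0.15 -0.122 0 0 0 0 0.75; 0.15 -0.122 0 0 0 -0.04 0.75; 0 0 0 0 0 -0.04 0.75; 0 0 0 0 0 0 0.75",
)

```text
time_s: 17.3
eef_pos: [0.4706, 0.2042, 0.1511]
eef_rot: [-0.01, 0.639, 0.769, -0.008]
wrist_force: [0.7, -0.5, -0.3]
opening: 0.752
```

Run:
```python
from h import *
print(st());c=cam('wrist','pics/w9.png');m=grey(c);uv=proj(c,[[.4638,.2245,.028]])[0];print(uv)
mk=comp(m,uv);p,e=fit(c,mk,(.4638,.2245,.18),.064,.032,0,.028);print(mk.sum(),p[:2].round(4),np.degrees(p[2]).round(1),round(e,3))
move((*p[:2],.08),90+np.degrees(p[2]))
```

```text
(17.3, [0.4706, 0.2042, 0.1511], 'yaw', 100.57, 'tz', [-0.027, 0.0, -1.0], [0.7, -0.55, -0.35], 0.752)
[322.59935745 203.71085359]
4402 [0.4633 0.2252] 10.9 0.042
shift u [0.108, -0.005, 0.354] |mm| 74.1 turn u [-0.027, -0.005, -0.007]
```

View pics/w9.png

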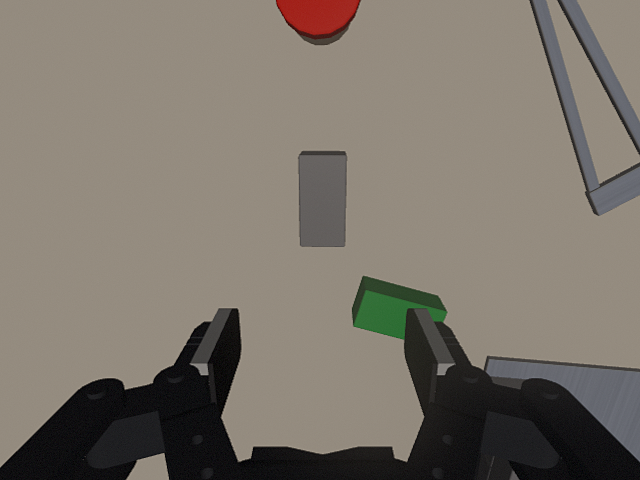

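The wanted grey block is at (323,198). The green one and the red-lidded pot are clear of the fingers.

Emit:
arm_command(
  motion="0.054 -0.003 0.06 -0.026 -0.005 -0.006 0.75; 0.054 -0.003 0.1 0 0 0 0.75; 0 0 0.12 0 0 0 0.75; 0 0 0.05 0 0 0 0.75; 0 0 0 0 0 0 0.75",
)

```text
time_s: 17.77
eef_pos: [0.4662, 0.2228, 0.0801]
eef_rot: [-0.0, 0.642, 0.767, -0.001]
wrist_force: [-0.1, -1.1, -0.3]
opening: 0.755
```

Run:
```python
from h import *
print(st());c=cam('wrist');m=grey(c);uv=proj(c,[[.4633,.2252,.028]])[0];print(uv)
mk=comp(m,uv);p,e=fit(c,mk,(.4633,.2252,.18),.064,.032,0,.028);print(mk.sum(),p[:2].round(4),np.degrees(p[2]).round(1),round(e,3))
move((*p[:2],.03),90+np.degrees(p[2]))
```

```text
(17.77, [0.4662, 0.2228, 0.0801], 'yaw', 100.18, 'tz', [-0.001, -0.001, -1.0], [-0.13, -1.05, -0.26], 0.755)
[317.7830419  268.21343966]
7366 [0.4631 0.2248] 10.3 0.045
shift u [0.013, -0.014, 0.253] |mm| 50.8 turn u [-0.001, 0.001, -0.002]
```

Emit:
arm_command(
  motion="0.007 -0.007 0.08 0 0 -0.003 0.75; 0.006 -0.007 0.1 0 0 0 0.75; 0 0 0.07 0 0 0 0.75; 0 0 0 0 0 0 0.7; 0 0 0 0 0 0 0.7",
)

```text
time_s: 18.23
eef_pos: [0.4694, 0.2228, 0.0338]
eef_rot: [0.002, 0.643, 0.766, 0.002]
wrist_force: [-0.2, -0.3, 0.3]
opening: 0.7
```

Run:
```python
from h import *
print(st());move((.4632,.225,.006),100.5)
```

```text
(18.23, [0.4694, 0.2228, 0.0338], 'yaw', 99.95, 'tz', [0.005, -0.0, -1.0], [-0.16, -0.27, 0.3], 0.7)
shift u [0.017, -0.029, 0.139] |mm| 28.6 turn u [0.005, 0.001, -0.009]
```

Emit:
arm_command(
  motion="0.008 -0.018 0.05 0.005 0.001 -0.009 0.7; 0.008 -0.014 0.05 0 0 0 0.7; 0 -0.005 0.03 0 0 0 0.7; 0 0 0 0 0 0 0.65",
)

```text
time_s: 18.57
eef_pos: [0.4647, 0.2247, 0.0095]
eef_rot: [0.002, 0.64, 0.768, 0.002]
wrist_force: [-0.0, 0.7, 0.3]
opening: 0.651
```

Run:
```python
from h import *
print(st());move((.4632,.225,.006),100.5)
```

```text
(18.57, [0.4647, 0.2247, 0.0095], 'yaw', 100.43, 'tz', [0.006, 0.001, -1.0], [-0.01, 0.74, 0.33], 0.651)
shift u [0.003, -0.007, 0.017] |mm| 3.8 turn u [0.005, -0.0, -0.001]
```

Emit:
arm_command(
  motion="0.003 -0.008 0.016 0.005 0 -0.001 0.55; 0 0 0 0 0 0 0.45; 0 0 0 0 0 0 0.3; 0 0 0 0 0 0 0.2; 0 0 0 0 0 0 0.2; 0 0 0 0 0 0 0.2",
)

```text
time_s: 19.07
eef_pos: [0.4632, 0.2253, 0.0064]
eef_rot: [0.0, 0.639, 0.769, 0.0]
wrist_force: [0.5, -0.1, -1.8]
opening: 0.359
```

Run:
```python
from h import *
print(st());
```

```text
(19.07, [0.4632, 0.2253, 0.0064], 'yaw', 100.53, 'tz', [0.001, 0.0, -1.0], [0.47, -0.09, -1.84], 0.359)
```

Emit:
arm_command(
  motion="0 0 -0.05 0 0 0 0.2; 0 0 -0.1 0 0 0 0.2; 0 0 -0.15 0 0 0 0.2; 0 0 -0.15 0 0 0 0.2; 0 0 -0.15 0 0 0 0.2; 0 0 -0.15 0 0 0 0.2; 0 0 -0.05 0 0 0 0.2; 0 0 0 0 0 0 0.2",
)

```text
time_s: 19.73
eef_pos: [0.4561, 0.2238, 0.1716]
eef_rot: [-0.005, 0.639, 0.769, -0.006]
wrist_force: [0.3, 0.1, -5.7]
opening: 0.358
```

Run:
```python
from h import *
print(st());print(where());move(wl(-.062,.16),95.75)
```

```text
(19.73, [0.4561, 0.2238, 0.1716], 'yaw', 100.53, 'tz', [-0.015, -0.003, -1.0], [0.28, 0.12, -5.7], 0.358)
s 145.6 x -180.2 z 171.6 mm
shift u [-1.11, 0.812, 0.045] |mm| 275.2 turn u [-0.015, 0.001, 0.08]
```

Emit:
arm_command(
  motion="-0.157 0.115 0 -0.015 0 0 0.2; -0.157 0.115 0 0 0 0 0.2; -0.157 0.115 0 0 0 0 0.2; -0.157 0.115 0 0 0 0 0.2; -0.157 0.115 0 0 0 0 0.2; -0.157 0.115 0 0 0 0.03 0.2; -0.08 0.06 0 0 0 0.04 0.2; 0 0 0 0 0 0 0.2; 0 0 0 0 0 0 0.2",
)

```text
time_s: 20.48
eef_pos: [0.6394, 0.0437, 0.1603]
eef_rot: [-0.007, 0.666, 0.746, -0.004]
wrist_force: [-1.1, 0.7, -5.8]
opening: 0.358
```

Run:
```python
from h import *
print(st());print(where());move(wl(-.062,.10),95.75)
c=cam('wrist','pics/w10.png')
```

```text
(20.48, [0.6394, 0.0437, 0.1603], 'yaw', 96.44, 'tz', [-0.016, 0.003, -1.0], [-1.09, 0.69, -5.81], 0.358)
s -52.0 x -15.9 z 160.3 mm
shift u [-0.052, 0.084, 0.3] |mm| 63.2 turn u [-0.014, -0.004, 0.011]
```

View pics/w10.png

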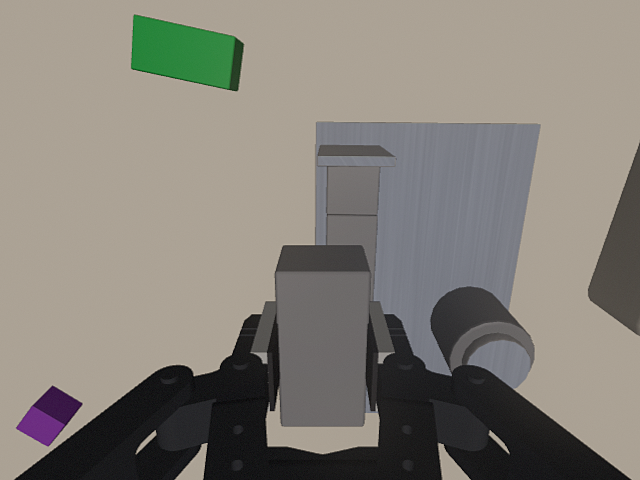

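The two laid blocks are unmoved, with their joint at (352,214). The top block is held square. Moving over.

Emit:
arm_command(
  motion="-0.026 0.05 0.04 -0.014 -0.004 0.01 0.2; -0.026 0.034 0.08 0 0 0 0.2; 0 0 0.1 0 0 0 0.2; 0 0 0.06 0 0 0 0.2; 0 0 0 0 0 0 0.2",
)

```text
time_s: 20.95
eef_pos: [0.6512, 0.0412, 0.0998]
eef_rot: [-0.003, 0.667, 0.745, -0.002]
wrist_force: [-0.9, 0.8, -5.4]
opening: 0.359
```

Run:
```python
from h import *
print(st());print(where());move(wl(-.058,.076),95.75)
```

```text
(20.95, [0.6512, 0.0412, 0.0998], 'yaw', 96.28, 'tz', [-0.007, 0.002, -1.0], [-0.88, 0.83, -5.39], 0.359)
s -55.7 x -4.4 z 99.8 mm
shift u [-0.012, 0.023, 0.119] |mm| 24.3 turn u [-0.006, -0.002, 0.009]
```

Emit:
arm_command(
  motion="-0.006 0.015 0.04 -0.006 -0.002 0.009 0.2; -0.006 0.008 0.045 0 0 0 0.2; 0 0 0.03 0 0 0 0.2; 0 0 0 0 0 0 0.2",
)

```text
time_s: 21.28
eef_pos: [0.6547, 0.042, 0.0755]
eef_rot: [-0.001, 0.67, 0.743, -0.0]
wrist_force: [-0.3, 0.4, -6.5]
opening: 0.358
```

Run:
```python
from h import *
print(st());print(where());move(wl(-.050,.0705),95.75)
```

```text
(21.28, [0.6547, 0.042, 0.0755], 'yaw', 95.9, 'tz', [-0.001, 0.001, -1.0], [-0.35, 0.41, -6.51], 0.358)
s -55.2 x -0.9 z 75.5 mm
shift u [0.026, 0.004, 0.025] |mm| 7.3 turn u [-0.001, -0.001, 0.002]
```

Emit:
arm_command(
  motion="0.013 0.004 0.013 -0.001 -0.001 0.002 0.2; 0.013 0 0.011 0 0 0 0.2; 0.02 0 0 0 0 0 0.2; 0.02 0 0 0 0 0 0.2; 0 0 0 0 0 0 0.2",
)

```text
time_s: 21.7
eef_pos: [0.6553, 0.0566, 0.072]
eef_rot: [0.001, 0.671, 0.742, 0.001]
wrist_force: [-0.2, -0.6, -5.5]
opening: 0.364
```

Run:
```python
from h import *
print(st());print(where());move(wl(-.034,.0695),95.75)
```

```text
(21.7, [0.6553, 0.0566, 0.072], 'yaw', 95.75, 'tz', [0.003, -0.0, -1.0], [-0.15, -0.6, -5.46], 0.364)
s -40.8 x 1.2 z 72.0 mm
shift u [0.034, -0.006, 0.012] |mm| 7.3 turn u [0.003, 0.0, -0.0]
```

Emit:
arm_command(
  motion="0.015 -0.005 0.008 0.002 0 0 0.2; 0.012 0 0.003 0 0 0 0.2; 0.008 0 0 0 0 0 0.2; 0.005 0 0 0 0 0 0.2",
)

```text
time_s: 22.03
eef_pos: [0.654, 0.0653, 0.0707]
eef_rot: [0.001, 0.67, 0.742, 0.0]
wrist_force: [-0.4, -5.7, -6.0]
opening: 0.366
```

Run:
```python
from h import *
print(st());print(where())
```

```text
(22.03, [0.654, 0.0653, 0.0707], 'yaw', 95.79, 'tz', [0.003, -0.001, -1.0], [-0.41, -5.73, -5.97], 0.366)
s -32.0 x 0.9 z 70.7 mm
```

Touched the plate at s=-32.0. Lowering about 2 mm.

Emit:
arm_command(
  motion="-0.001 -0.003 0.007 0.002 0 0 0.2; 0.001 0 0.007 0 0.001 0 0.2; 0.001 0 0.005 0 0.001 0 0.2",
)

```text
time_s: 22.28
eef_pos: [0.6538, 0.0652, 0.0684]
eef_rot: [0.0, 0.67, 0.742, 0.0]
wrist_force: [-6.5, -0.8, 9.0]
opening: 0.361
```

Run:
```python
from h import *
print(st());print(where());move(wl(-.032,.0684),95.75)
```

```text
(22.28, [0.6538, 0.0652, 0.0684], 'yaw', 95.81, 'tz', [0.001, 0.0, -1.0], [-6.53, -0.77, 8.99], 0.361)
s -32.0 x 0.6 z 68.4 mm
shift u [0.0, -0.003, -0.0] |mm| 0.6 turn u [0.001, -0.0, 0.001]
```

Emit:
arm_command(
  motion="0.004 -0.001 -0.002 0 0 0 0.2; 0.006 0 0 0 0.001 0 0.2; 0.006 0 0 0 0.001 0 0.2",
)

```text
time_s: 22.53
eef_pos: [0.6538, 0.0653, 0.069]
eef_rot: [0.001, 0.67, 0.742, -0.0]
wrist_force: [-1.2, -4.9, -3.3]
opening: 0.361
```

Run:
```python
from h import *
print(st());print(where());move(wl(-.032,.0684),95.75)
```

```text
(22.53, [0.6538, 0.0653, 0.069], 'yaw', 95.79, 'tz', [0.001, -0.002, -1.0], [-1.18, -4.91, -3.33], 0.361)
s -32.0 x 0.6 z 69.0 mm
shift u [-0.0, -0.003, 0.003] |mm| 0.8 turn u [0.001, 0.002, 0.001]
```

Against the plate with a 5 N push. I'll settle the last half millimetre and release.

Emit:
arm_command(
  motion="0.001 0 0.003 0 0.002 0 0.2; 0.003 0 0.002 0 0 0 0.2; 0.002 0 0.001 0 0 0 0.37; 0 0 0 0 0 0 0.42; 0 0 0 0 0 0 0.5; 0 0 0 0 0 0 0.55",
)

```text
time_s: 23.03
eef_pos: [0.6557, 0.0664, 0.0697]
eef_rot: [0.002, 0.671, 0.741, 0.002]
wrist_force: [0.5, -0.1, 0.8]
opening: 0.553
```

Run:
```python
from h import *
print(st());print(where())
```

```text
(23.03, [0.6557, 0.0664, 0.0697], 'yaw', 95.72, 'tz', [0.006, 0.001, -1.0], [0.54, -0.08, 0.77], 0.553)
s -31.0 x 2.6 z 69.7 mm
```

Emit:
arm_command(
  motion="0 -0.01 -0.03 0.005 0 0 0.6; 0 0 -0.1 0 0 0 0.7; 0 0 -0.17 0 0 0 0.75; -0.05 0 -0.17 0 0 0 0.75; -0.1 0 -0.08 0 0 0 0.75; -0.05 0 0 0 0 0 0.75; 0 0 0 0 0 0 0.75; 0 0 0 0 0 0 0.75",
)

```text
time_s: 23.7
eef_pos: [0.6576, 0.0282, 0.1867]
eef_rot: [-0.0, 0.67, 0.742, 0.002]
wrist_force: [-0.3, 0.8, -0.4]
opening: 0.747
```

Run:
```python
from h import *
print(st());print(where());c=cam('wrist','pics/w11.png')
print(proj(c,[wl(0,.09),wl(-.064,.09),wl(-.096,.062)]).round(1))
s=cam('side');cv2.imwrite('pics/side1.png',cv2.resize(s['img'][150:290,150:310,::-1],None,fx=4.5,fy=4.2,interpolation=cv2.INTER_CUBIC))
```

```text
(23.7, [0.6576, 0.0282, 0.1867], 'yaw', 95.86, 'tz', [0.002, 0.003, -1.0], [-0.25, 0.82, -0.39], 0.747)
s -69.2 x 0.7 z 186.7 mm
[[321.  132.2]
 [320.9 237.8]
 [320.9 268.2]]
```

View pics/w11.png

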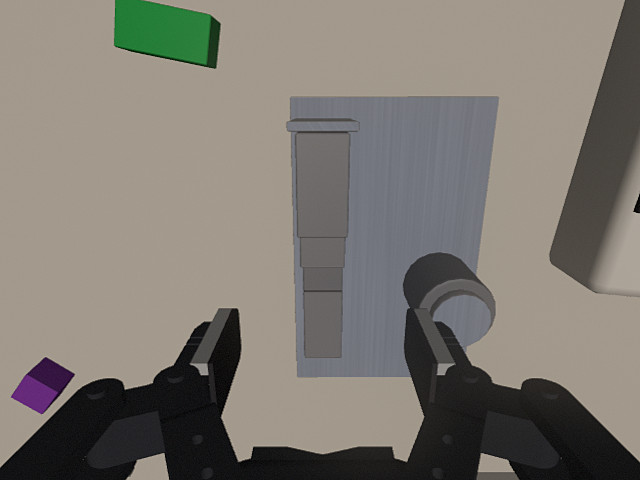

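View pics/side1.png

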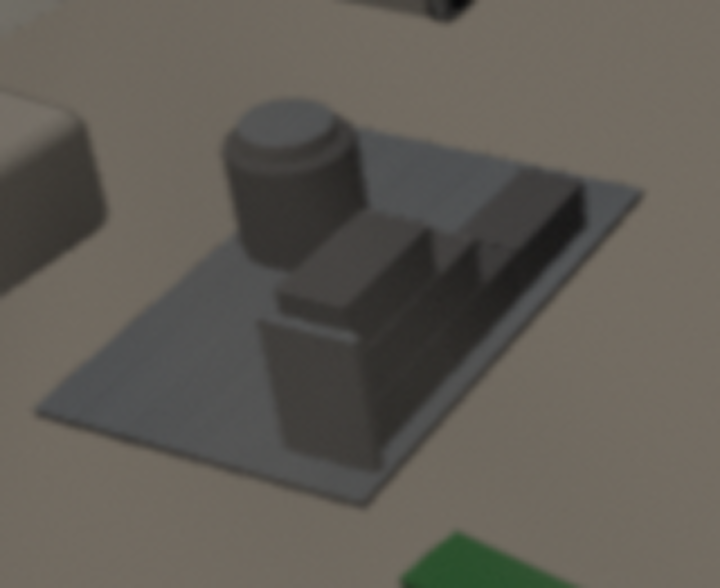

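Run:
```python
from h import *
c=cam('wrist')
cv2.imwrite('pics/w11c.png',cv2.resize(c['img'][110:290,275:370,::-1],None,fx=6,fy=3.3,interpolation=cv2.INTER_CUBIC))
m=lambda a,z:ray(c,a,z).round(4)
q=ray(c,[(298,237),(346.5,237),(297,133),(350,133)],.09)
for p in q: print('top-block corner s,x mm',((p-PF)@U*1e3).round(1),((p-PF)@X*1e3).round(1))
```

```text
top-block corner s,x mm -62.4 -15.3
top-block corner s,x mm -62.3 14.9
top-block corner s,x mm 0.3 -14.9
top-block corner s,x mm 0.3 15.5
```

View pics/w11c.png

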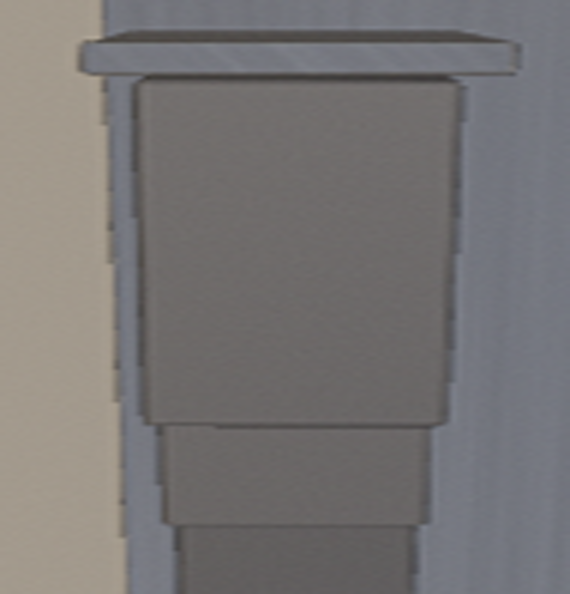

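Run:
```python
from h import *
print(st());print(hand_in());print(st())
```

```text
(23.85, [0.6565, 0.029, 0.1848], 'yaw', 95.92, 'tz', [-0.002, 0.003, -1.0], [0.06, -0.2, 0.05], 0.747)
the job is handed in; nothing more can be done
None
the job is handed in; nothing more can be done
```

The wall is built and the job was handed in at about 24 s of the 72 s allowed; no verdict was reported. The half block went down first against the end plate, then a full block against the half, then the other full block on top, also against the plate. Each was slid up until it touched (about 6–10 N) and lowered gently before release.

| Block | Contact, measured from the plate face | Expected |
|---|---|---|
| Half | 16.3 mm | 16 mm |
| Lower full | 64.4 mm | 64 mm |
| Top full | 32.0 mm | 32 mm |

- **Last checks:** the gripper was within 1 mm of the wall's centre line and 0.1° of its direction at each final seating. The last wrist and side pictures show the blocks flat and in line, and the half-to-full joint looked closed when viewed from above, before the top block covered it.
- **Not seen directly:** the half-to-plate gap at the end. I rely on the contact force there.
- **Disagreements:** block edges in the pictures came out 1 to 1.5 mm from where I expected them, within the calibration error. While seating the lower full block I made one tilt correction the wrong way (0.02 rad) and undid it before releasing.
- **Other things on the bench:** I never touched the slab, pots, tongs, green or purple blocks with the gripper. I did not re-measure where they are.

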